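# Hang a parts bin on the twin pegs of its rack

### The arm

A 7-joint arm with a two-finger parallel gripper is mounted at the origin on the work surface. World frame = base frame: x ahead of the robot, y to its left, z up, the work surface at z = 0. Lengths are in m, angles in rad, forces in N, time in s.
With the tool pointing down it reaches from about 0.425 to 1.025 m from the base axis. Payload 3.6 kg.
Tool frame: the origin (TCP) lies between the finger pads; the fingertips stand 14 mm ahead of it and the grasp point (between the pads) lies 5 mm behind it (ctrl.finger_overhang is the distance from the TCP to the fingertips, in m); z points along the fingers, x is the direction in which the jaws open and shut, and the axes are right-handed (so a half turn about z gives the same grasp; the last joint's range is limited). The gripper opens to 85 mm and grips with 20 to 120 N. Pads are 22 mm wide; open, the fingers measure 114 mm over their backs; the gripper's body (76 mm by 85 mm) begins 54 mm behind the grasp point. The pads swing forward as they close: fully open they stand 13 mm farther back than shut.
Start: joints at [-1.355, 0.591, 0.048, 1.609, -0.033, 0.943, -0.034], TCP at [0.22, 0.691, 0.245] pointing down, gripper open.
Joint ranges: [-2.69, 2.69], [-0.47, 2.24], [-1.27, 1.36], [0.19, 2.51], [-1.53, 4.68], [0.08, 2.07], [-3.09, 3.09]. Speed limits (rad/s): [2.57, 2.57, 3.14, 3.14, 3.14, 3.14, 3.14].

### API

Orientations are given as a unit quaternion [x, y, z, w].
In Python, from workcell import ctrl, cams, workorder gives the robot as it stands. The module is installed in compiled form; this text tells all that it offers.
- The arm moves only by the tool jog_arm, never from a script. Its arguments are lists of equal length, an entry for each row: "rotation": the turn, a rotation vector about the tool's x, y, z in degrees, a list of three; "slide": the shift along the tool's x, y, z in m, a list of three; "grip": the finger opening in m, from 0 to 0.0854. In form: {"rotation": [[rx, ry, rz], ...], "slide": [[x, y, z], ...], "grip": [grip, ...]}. A call has 1 to 20 rows; each row shifts and turns the commanded pose from where the row before left it, along the tool's axes as they then stand; what a row does not reach is not made up. A row lasts 1/12 s, in which the tool goes at most 41.7 mm and 7.16 degrees, less where a joint would pass 70% of its speed; a pose out of reach is approached as far as the arm can. A call with a gripper value outside its range is refused whole. The fingers move at their own pace and stop on an object; "grip_force" is the grip in N (left out, the last holds). Time passes only in rows, so rows that do not move let the fingers close. It gives the time, the measured TCP pose, the force and the opening at its end, in the units of the state.
- ctrl.get_obs(): the state, without advancing time (a new reading comes with each control period).
- cams.snapshot(name): name is "scene" or "top" or "wrist"; returns the picture (480x640x3 uint8, red, green, blue); there is no depth.
- cams.camera_params(name): a dict with "fx", "fy", "cx", "cy" (pixels), "T" (4x4, takes a point from camera to world coordinates). Camera axes: x right, y down, z forward; pixel columns grow to the right and rows downward; lengths in m; the calibration is good to about 2 mm. A picture is of the moment at which its call begins: read the wrist's pose just before it. camera_params takes no time and is no camera call; for the wrist camera it gives the pose at the moment of the call.
- workorder.close_job(): hands the job in, once; it reports no verdict.
The state is a dict: "t": time; "joint_positions": joint angles; "joint_velocities": joint speeds; "tau": joint torques, N m; "ee_pos": TCP position; "orientation": TCP orientation; "ft_force": force on the tool from outside, world axes, zero at the start; "moment": the same for the moment, N m; "gripper_width": finger opening in m.
Only numpy, scipy, OpenCV 4.12 (cv2) and the standard library are available. Lean on these libraries where they do the work, as an engineer would, in place of code of your own. Each camera call takes 0.05 s, during which the arm holds its last target. There are 200 camera calls.

### The job

Lift the parts bin with the steel back plate by its handle, keeping it level, and hang it on the small rack by feel: work both holes of the back plate over the rack's two pegs together without forcing it, push it on until the plate is flat against the rack, then let it down so that it hangs behind the peg heads. Let go of it and leave the other things on the counter where they are.

Things in the scene. Friction and masses are not known exactly. Their poses are not given: they have to be found in the camera images.
- bin: Parts bin: open blue tray 128 mm long (x), 116 wide (y), side walls 55 high, front wall 34, with a steel back plate on its +x end and a carrying handle across it. Stands upright on the counter; 0.3 to 0.7 kg, centre of mass about 20 mm behind the handle (+x). Origin on its underside, below the handle; +x from handle to back plate, +z up.
- bin_handle (a point): Centre of the bin's handle, 82 mm above its underside; the bin's axes. A level blue bar along y: 14 mm thick (x), 16 mm high, 116 mm long, held only at its two ends by posts on the side walls; about 55 mm free below it and at least 50 mm free on either side in x.
- bin_back (a point): On the back (+x) face of the bin's back plate, midway between its two holes: 70 mm in +x and 10 mm up from bin_handle; the bin's axes. Plate 4 mm thick, 130 mm wide, 120 mm high from the bin's underside. Two through holes at y = +40 and -40 mm at this height, each 16 mm wide and 20 mm high.
- rack: Heavy grey steel stand bolted to the counter, 250 mm wide, 164 mm high: two posts, a lower rail (40 to 66 mm up) and an upper slotted channel (118 to 164 mm up), whose faces lie in one upright plane, 70 mm in +x of this origin, which is on the counter. +x points into the rack (the way the bin is pushed on), +z up.
- rack_seat (a point): On the rack's front plane, midway across it, 137 mm above the counter; the rack's axes. The height at which bin_back lies when the bin hangs home, its hole tops resting on the peg necks. For pushing on, bin_back is held 6 mm higher (holes centred on the pegs), then let down. More than 40 N between bin and rack is forcing it.
- rack_pegs (a point): On the front plane, 6 mm above rack_seat, at the pegs' height. Two level pegs 80 mm apart (y) point to -x from a strip in the channel: neck 8 mm diameter, then from 7 to 24 mm in front of the plane a head of 13 mm, its last 4 mm tapered to 10. The strip's place is not measured: the pegs' middle lies up to 18 mm to either side (y) of this point, to be seen or felt.
- plain_bin: Bystander: little open blue bin without handle or back plate, 90 x 70 x 50 mm; origin under its centre.
- jar: Bystander: clear jar, 56 mm diameter, 75 mm high; origin under its centre.
- wrench: Bystander: steel wrench lying flat, 150 mm long along its x; origin under its middle.
Mind the look-alikes: they are no part of the job. There is more than one size of the bin; the job needs the middle-sized.

How it is judged:
On the way, in this order (a step that is already met when the one before it is completed fails the run):
1. the bin is lifted clear of the counter (height (world z) of bin_handle above 0.112 m), for 0.2 s.
2. both holes are over both pegs, the back plate flat against the rack (x of bin_back in the frame of rack_seat between -0.0045 and 0.004 m and y of bin_back in the frame of rack_seat between -0.025 and 0.025 m and z of bin_back in the frame of rack_seat between -0.004 and 0.012 m and angle between the x axis of bin and the x axis of rack, either way round below 0.09 rad), for 0.2 s.
At the end, for the whole second after the job is handed in: The bin hangs at rest on both pegs, released: its back plate within 4.5 mm of the rack's front plane and within 0.09 rad of parallel and upright, let down behind the peg heads (bin_back from 4 mm below to 3 mm above rack_seat, within 25 mm of it sideways) (x of bin_back in the frame of rack_seat between -0.0045 and 0.004 m and y of bin_back in the frame of rack_seat between -0.025 and 0.025 m and z of bin_back in the frame of rack_seat between -0.004 and 0.003 m and angle between the x axis of bin and the x axis of rack, either way round below 0.09 rad and angle between bin's own z axis and vertical below 0.09 rad and linear speed of bin below 0.02 m/s and angular speed of bin below 0.15 rad/s and contact force between bin and rack above 1 N); the robot touches nothing.
It fails at once if the bin is forced against the rack (over 40 N) (contact force between bin and rack above 40 N).
It fails at once if the bin is tipped by more than 0.4 rad, spilling its bolts (angle between bin's own z axis and vertical above 0.4 rad).
It fails at once if the plain little bin is moved by more than 30 mm (distance of plain_bin from where it was at the start of the episode above 0.03 m).
It fails at once if the jar is moved by more than 30 mm (distance of jar from where it was at the start of the episode above 0.03 m).
It fails at once if the wrench is moved by more than 30 mm (distance of wrench from where it was at the start of the episode above 0.03 m).
It also fails if it takes over 64 s, if anything falls off the work surface, if the arm or the gripper's body presses on something with over 40 N, if the wrist force passes 120 N, or if a joint passes its speed limit or range.

## Working session

There is one attempt and no reset: what is moved stays moved. The work goes in short steps, Python scripts to look and compute and a tool call to move; the robot and the scene stay as the last step left them, time stands still between calls to the robot, and variables do not carry over. Pictures are saved under pics/ and viewed, about 8 in all and at most 12, crops included, and the job is handed in when it is done.

Besides the shell and the picture viewer there is one more tool, called after ">>>" as name(argument=value, ...), one argument or row to a line, values as JSON. jog_arm: Moves the arm, as the interface text tells. Its arguments: {"type":"object","properties":{"rotation":{"type":"array"},"slide":{"type":"array"},"grip":{"type":"array"},"grip_force":{"type":"number"}},"required":["rotation","slide","grip"]}

```bash
mkdir -p pics; python3 - <<'E'
from workcell import ctrl,cams
import cv2,numpy as np
print({k:np.round(v,3) for k,v in ctrl.get_obs().items()})
for n in("scene","top"):
    p=cams.camera_params(n);print(n,p["fx"],p["cx"],p["cy"],np.round(p["T"],3).tolist())
    cv2.imwrite(f"pics/{n}0.png",cams.snapshot(n)[:,:,::-1])
E
```

```text
{'t': np.float64(0.0), 'joint_positions': array([-1.356,  0.592,  0.048,  1.61 , -0.033,  0.943, -0.034]), 'joint_velocities': array([-0.001, -0.001, -0.001, -0.002, -0.001,  0.   ,  0.   ]), 'tau': array([ 0.0000e+00, -5.4868e+01,  1.5460e+00, -1.9814e+01,  9.0000e-03,
        9.0000e-03, -0.0000e+00]), 'ee_pos': array([0.22 , 0.69 , 0.244]), 'orientation': array([ 0.807,  0.59 , -0.001,  0.001]), 'ft_force': array([-0.512, -0.48 , -0.839]), 'moment': array([ 0.006, -0.016, -0.021]), 'gripper_width': np.float64(0.085)}
scene 518.9844303656075 324.1609724401631 241.51971819069968 [[-0.809, 0.328, -0.487, 1.054], [0.587, 0.436, -0.682, 0.747], [-0.011, -0.838, -0.546, 0.669], [0.0, 0.0, 0.0, 1.0]]
top 448.97092364547865 320.29531295406474 245.10949341440198 [[-0.008, -0.999, 0.04, 0.509], [-1.0, 0.007, -0.013, 0.041], [0.012, -0.041, -0.999, 0.83], [0.0, 0.0, 0.0, 1.0]]
```

View pics/scene0.png

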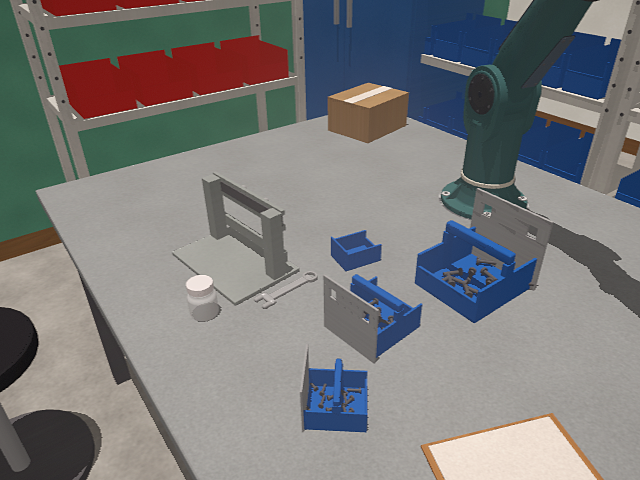

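View pics/top0.png

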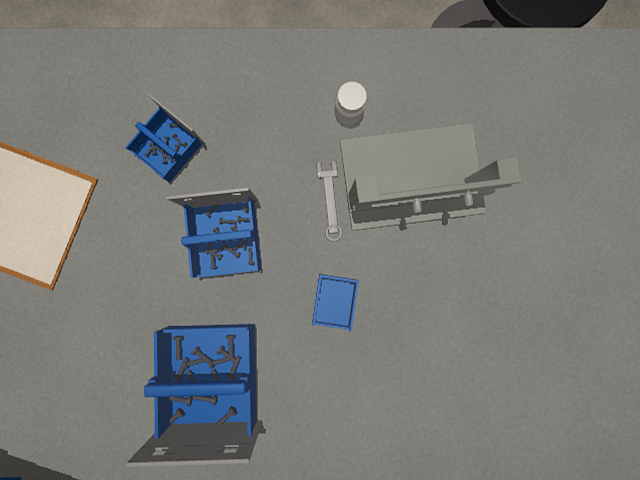

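The top view shows three bins with handles: small (166,145), middle (222,237) and large (200,390). There is also a plain one without a handle at (335,300). The middle one should be the job, so I'll check its size and enlarge it. The rack is at (430,180), with its pegs at (418,205) and (469,198) pointing towards -x.

```bash
cat >h.py <<'E'
import numpy as np,cv2
from workcell import ctrl,cams
from scipy.spatial.transform import Rotation as R
def ray(n,u,v,z,p=None):
    p=p or cams.camera_params(n);T=np.array(p["T"])
    d=T[:3,:3]@[(u-p["cx"])/p["fx"],(v-p["cy"])/p["fy"],1];o=T[:3,3]
    return o+d*(z-o[2])/d[2]
E
python3 - <<'E'
from h import *
for n,a,b in(("small",(137,126),(186,160)),("mid",(182,241),(258,237)),("large",(146,391),(250,389))):
    print(n,np.linalg.norm(ray("top",*a,.09)-ray("top",*b,.09)))
im=cv2.imread("pics/top0.png")
A=cv2.resize(im[125:235,335:525],None,fx=4,fy=4,interpolation=cv2.INTER_CUBIC)
cv2.imwrite("pics/rack.png",A)
B=cv2.resize(im[180:285,160:280],None,fx=5,fy=5,interpolation=cv2.INTER_CUBIC)
cv2.imwrite("pics/bin.png",B)
E
```

```text
small 0.09942358560087089
mid 0.1248891614430165
large 0.16823301048953163
```

View pics/rack.png

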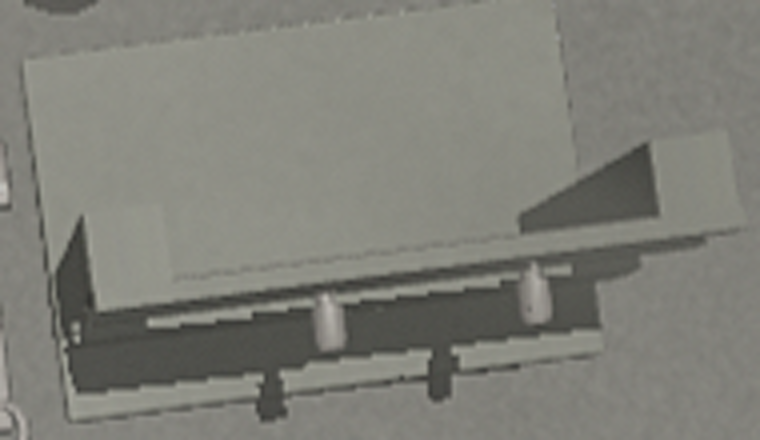

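View pics/bin.png

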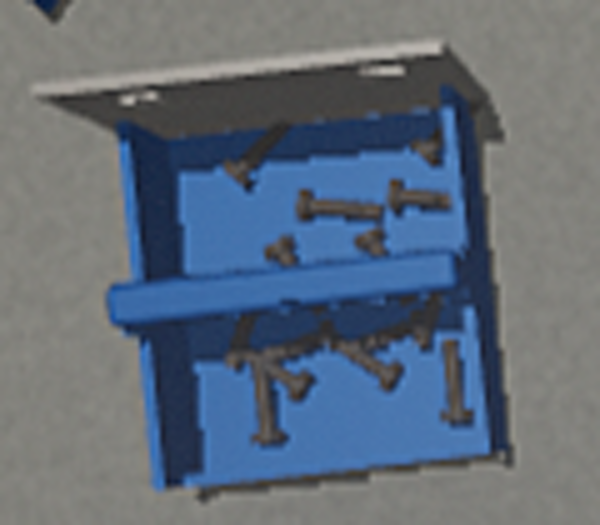

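```bash
python3 - <<'E'
from h import *
rk=lambda u,v,z:ray("top",335+u/4-.4,125+v/4-.4,z)
bn=lambda u,v,z:ray("top",160+u/5-.4,180+v/5-.4,z)
def line(n,a,b):
    d=a-b; print(n,a.round(4),b.round(4),"mid",((a+b)/2).round(4),"len",np.linalg.norm(d).round(4),"normal yaw",np.degrees(np.arctan2(-d[0],d[1])).round(2))
line("rack",rk(95,311,.164),rk(745,229,.164))
line("pegbase",rk(328,293,.143),rk(530,262,.143))
line("pegtip",rk(331,350,.143),rk(541,322,.143))
line("handle",bn(110,303,.09),bn(456,269,.09))
line("plate",bn(33,93,.12),bn(445,46,.12))
line("bigplate",ray("top",127,462,.12),ray("top",250,462,.12))
E
```

```text
rack [ 0.5993 -0.0249  0.164 ] [ 0.6288 -0.2695  0.164 ] mid [ 0.614  -0.1472  0.164 ] len 0.2464 normal yaw 6.87
pegbase [ 0.6086 -0.117   0.143 ] [ 0.6201 -0.1954  0.143 ] mid [ 0.6144 -0.1562  0.143 ] len 0.0793 normal yaw 8.4
pegtip [ 0.5865 -0.1178  0.143 ] [ 0.5968 -0.1992  0.143 ] mid [ 0.5917 -0.1585  0.143 ] len 0.0821 normal yaw 7.24
handle [0.5485 0.2595 0.09  ] [0.5589 0.1459 0.09  ] mid [0.5537 0.2027 0.09  ] len 0.1141 normal yaw 5.25
plate [0.6136 0.2752 0.12  ] [0.6279 0.145  0.12  ] mid [0.6208 0.2101 0.12  ] len 0.131 normal yaw 6.24
bigplate [0.2045 0.3329 0.12  ] [0.202  0.1433 0.12  ] mid [0.2033 0.2381 0.12  ] len 0.1896 normal yaw -0.74
```

The middle bin is confirmed: I measure its handle at 114 mm (116 stated) and its plate at 131 mm (130 stated). The others are 99 and 168 mm long at the handle. Bin yaw is about 6°, rack yaw about 7°.

```bash
cat >>h.py <<'E'
def go(p,yaw):
    o=ctrl.get_obs();Rn=R.from_quat(o["orientation"])
    c,s=np.cos(np.radians(yaw)),np.sin(np.radians(yaw))
    Rt=R.from_matrix(np.array([[c,s,0],[s,-c,0],[0,0,-1]]))
    d=np.array(p)-o["ee_pos"]
    print("t",o["t"].round(2),"tcp",o["ee_pos"].round(4),"rot deg",np.degrees((Rn.inv()*Rt).as_rotvec()).round(2),"slide now",Rn.inv().apply(d).round(4),"slide after turn",Rt.inv().apply(d).round(4),
     "F",o["ft_force"].round(1),"M",o["moment"].round(2),"w",o["gripper_width"].round(4),"j7",o["joint_positions"][6].round(2))
E
python3 -c "
from h import *
go([.554,.203,.20],6)"
```

```text
Traceback (most recent call last):
  File "h.py", line 13, in go
    print("t",o["t"].round(2),"tcp",o["ee_pos"].round(4),"rot deg",np.degrees((Rn.inv()*Rt).as_rotvec()).round(2),"slide now",Rn.inv().apply(d).round(4),"slide after turn",Rt.inv().apply(d).round(4),
              ^^^^^^^^^^^^
AttributeError: 'float' object has no attribute 'round'
```

```bash
sed -i 's/o=ctrl.get_obs();/o={k:np.array(v) for k,v in ctrl.get_obs().items()};/' h.py
python3 -c "
from h import *
go([.554,.203,.20],6)"
```

```text
t 0.1 tcp [0.2201 0.69   0.2442] rot deg [ 0.07  0.1  66.31] slide now [-0.3624  0.4661  0.045 ] slide after turn [0.2812 0.5193 0.0442] F [-0.5 -0.4  0.3] M [-0.   -0.01  0.01] w 0.0856 j7 -0.03
```

>>> jog_arm(
  rotation=[
    [0,0,0],
    [0,0,0],
    [0,0,0],
    [0,0,0],
    [0,0,0],
    [0,0,0],
    [0,0,0],
    [0,0,0],
    [0,0,0],
    [0,0,0],
    [0,0,0],
    [0,0,0],
    [0,0,0],
    [0,0,0],
    [0,0,0],
    [0,0,0],
    [0,0,0],
    [0,0,0],
    [0,0,0],
    [0,0,0],
  ],
  slide=[
    [-0.01,0.013,0],
    [-0.02,0.026,0],
    [-0.02,0.026,0],
    [-0.02,0.026,0],
    [-0.02,0.026,0],
    [-0.02,0.026,0],
    [-0.02,0.026,0],
    [-0.02,0.026,0],
    [-0.02,0.026,0],
    [-0.02,0.026,0],
    [-0.02,0.026,0],
    [-0.02,0.026,0],
    [-0.02,0.026,0],
    [-0.02,0.026,0],
    [-0.02,0.026,0],
    [-0.02,0.026,0],
    [-0.02,0.026,0],
    [-0.02,0.026,0],
    [-0.01,0.012,0],
    [0,0,0],
  ],
  grip=[0.07,0.07,0.07,0.07,0.07,0.07,0.07,0.07,0.07,0.07,0.07,0.07,0.07,0.07,0.07,0.07,0.07,0.07,0.07,0.07],
)

```text
t: 1.77
ee_pos: [0.5581, 0.1986, 0.2454]
orientation: [0.81, 0.586, -0.0, 0.002]
ft_force: [-0.2, -0.8, 0.3]
gripper_width: 0.0701
```

>>> jog_arm(
  rotation=[
    [0,0,6],
    [0,0,6],
    [0,0,6],
    [0,0,6],
    [0,0,6],
    [0,0,6],
    [0,0,6],
    [0,0,6],
    [0,0,6],
    [0,0,6],
    [0,0,6],
    [0,0,0],
    [0,0,0],
  ],
  slide=[
    [0,0,0],
    [0,0,0],
    [0,0,0],
    [0,0,0],
    [0,0,0],
    [0,0,0],
    [0,0,0],
    [0,0,0],
    [0,0,0],
    [0,0,0],
    [0,0,0],
    [0,0,0],
    [0,0,0],
  ],
  grip=[0.07,0.07,0.07,0.07,0.07,0.07,0.07,0.07,0.07,0.07,0.07,0.07,0.07],
)

```text
t: 2.85
ee_pos: [0.5549, 0.2062, 0.2451]
orientation: [0.998, 0.057, -0.0, 0.0]
ft_force: [0.2, -0.1, -0.4]
gripper_width: 0.0703
```

```bash
python3 -c "
from h import *
go([.554,.203,.20],6)
p=cams.camera_params('wrist');print(p['fx'],p['cx'],p['cy'],np.round(p['T'],4).tolist())
cv2.imwrite('pics/w1.png',cams.snapshot('wrist')[:,:,::-1])"
```

```text
t 2.85 tcp [0.5549 0.2062 0.2451] rot deg [0.   0.05 0.51] slide now [-0.0012  0.0031  0.0451] slide after turn [-0.0012  0.0031  0.0451] F [ 0.2 -0.1 -0.4] M [0.04 0.06 0.01] w 0.0703 j7 -0.08
366.26345003348285 320.5066076350634 237.20270912639947 [[0.9934, 0.1092, 0.0338, 0.5469], [0.1143, -0.9494, -0.2926, 0.2814], [0.0001, 0.2945, -0.9556, 0.3743], [0.0, 0.0, 0.0, 1.0]]
```

View pics/w1.png

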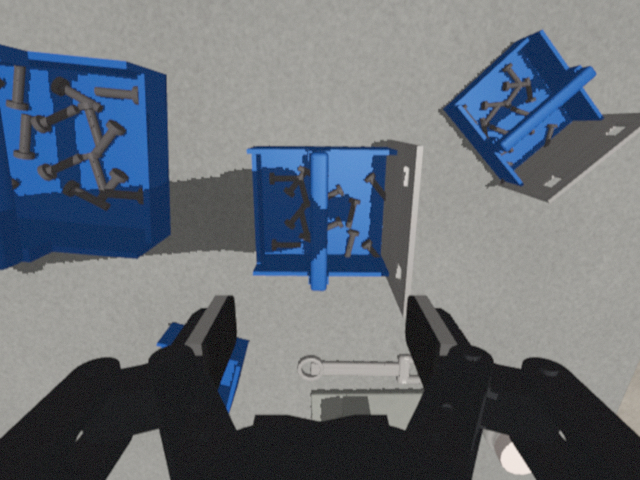

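The wrist view shows the middle bin's handle running from (319,152) to (318,290), with the plate's top edge from (420,147) to (405,312). The small bin is at upper right and the large one at left.

```bash
python3 -c "
from h import *
a=ray('wrist',319.5,153,.09);b=ray('wrist',318.5,272,.09);b2=ray('wrist',318.5,290,.074)
c=ray('wrist',421,147,.12);e=ray('wrist',406,312,.12)
print(a,b,b2,(a+b)/2,np.linalg.norm(a-b));print(c,e,(c+e)/2,np.linalg.norm(c-e))
for d in(a-b,c-e):print(np.degrees(np.arctan2(-d[0],d[1])))
"
```

```text
[0.54882261 0.26063851 0.09      ] [0.55900599 0.16384285 0.09      ] [0.56163355 0.13991888 0.074     ] [0.5539143  0.21224068 0.09      ] 0.09732986447718561
[0.61631977 0.27457067 0.12      ] [0.62893619 0.15072992 0.12      ] [0.62262798 0.21265029 0.12      ] 0.12448174252748047
6.005705200179903
5.817004280281174
```

>>> jog_arm(
  rotation=[
    [0,0,0.5],
    [0,0,0],
    [0,0,0],
    [0,0,0],
    [0,0,0],
    [0,0,0],
    [0,0,0],
    [0,0,0],
    [0,0,0],
  ],
  slide=[
    [-0.0015,0.003,0.01],
    [0,0,0.025],
    [0,0,0.025],
    [0,0,0.025],
    [0,0,0.025],
    [0,0,0.025],
    [0,0,0.02],
    [0,0,0.0125],
    [0,0,0],
  ],
  grip=[0.07,0.07,0.07,0.07,0.07,0.07,0.07,0.07,0.07],
  grip_force=100,
)

```text
t: 3.65
ee_pos: [0.5521, 0.2017, 0.0749]
orientation: [0.999, 0.051, -0.003, 0.001]
ft_force: [-2.2, -0.9, -0.4]
gripper_width: 0.0698
```

>>> jog_arm(
  rotation=[
    [0,0,0],
    [0,0,0],
    [0,0,0],
    [0,0,0],
    [0,0,0],
    [0,0,0],
    [0,0,0],
    [0,0,0],
    [0,0,0],
    [0,0,0],
  ],
  slide=[
    [0,0,0],
    [0,0,0],
    [0,0,0],
    [0,0,0],
    [0,0,0],
    [0,0,0],
    [0,0,0],
    [0,0,0],
    [0,0,0],
    [0,0,0],
  ],
  grip=[0.04,0.02,0.0,0.0,0.0,0.0,0.0,0.0,0.0,0.0],
  grip_force=100,
)

```text
t: 4.48
ee_pos: [0.5547, 0.2029, 0.0791]
orientation: [0.999, 0.051, 0.0, -0.0]
ft_force: [-1.5, -0.5, 5.7]
gripper_width: 0.0119
```

```bash
python3 -c "
from h import *
go([.5537,.203,.155],6.9)"
```

```text
t 4.48 tcp [0.5547 0.2029 0.0791] rot deg [-0.05 -0.03 -1.06] slide now [-0.001  -0.0002 -0.0759] slide after turn [-0.001  -0.0002 -0.0759] F [-1.5 -0.5  5.7] M [-0.02  0.37  0.01] w 0.0119 j7 0.04
```

>>> jog_arm(
  rotation=[
    [0,0,0],
    [0,0,0],
    [0,0,0],
    [0,0,0],
    [0,0,0],
    [0,0,0],
    [0,0,0],
    [0,0,0],
    [0,0,0],
    [0,0,0],
  ],
  slide=[
    [0,0,-0.003],
    [0,0,-0.007],
    [0,0,-0.012],
    [0,0,-0.014],
    [0,0,-0.014],
    [0,0,-0.014],
    [0,0,-0.01],
    [0,0,-0.006],
    [0,0,0],
    [0,0,0],
  ],
  grip=[0.0,0.0,0.0,0.0,0.0,0.0,0.0,0.0,0.0,0.0],
)

```text
t: 5.32
ee_pos: [0.5544, 0.2027, 0.1579]
orientation: [0.999, 0.051, 0.0, -0.0]
ft_force: [0.3, 0.5, -6.3]
gripper_width: 0.0121
```

```bash
python3 -c "
from h import *
c,s=np.cos(np.radians(6.9)),np.sin(np.radians(6.9))
t=np.array([.615-.125*c,-.156-.125*s,.15]);print(t)
go(t,6.9)"
```

```text
[ 0.49090533 -0.1710171   0.15      ]
t 5.32 tcp [0.5544 0.2027 0.1579] rot deg [-0.   -0.   -1.08] slide now [-0.1011  0.3654  0.0079] slide after turn [-0.108   0.3634  0.0079] F [ 0.3  0.5 -6.3] M [0.01 0.12 0.02] w 0.0121 j7 -0.02
```

>>> jog_arm(
  rotation=[
    [0,0,0],
    [0,0,0],
    [0,0,0],
    [0,0,0],
    [0,0,0],
    [0,0,0],
    [0,0,0],
    [0,0,0],
    [0,0,0],
    [0,0,0],
    [0,0,0],
    [0,0,0],
    [0,0,0],
    [0,0,0],
    [0,0,0],
    [0,0,0],
    [0,0,0],
    [0,0,0],
    [0,0,0],
    [0,0,0],
  ],
  slide=[
    [-0.005,0,0],
    [-0.012,0.005,0],
    [-0.017,0.01,0],
    [-0.018,0.017,0],
    [-0.016,0.024,0],
    [-0.014,0.028,0],
    [-0.01,0.03,0],
    [-0.006,0.03,0],
    [-0.003,0.03,0],
    [0,0.03,0],
    [0,0.03,0],
    [0,0.03,0],
    [0,0.028,0],
    [0,0.024,0],
    [0,0.018,0],
    [0,0.013,0],
    [0,0.01,0],
    [0,0.006,0],
    [0,0.002,0],
    [0,0,0],
  ],
  grip=[0.0,0.0,0.0,0.0,0.0,0.0,0.0,0.0,0.0,0.0,0.0,0.0,0.0,0.0,0.0,0.0,0.0,0.0,0.0,0.0],
)

```text
t: 6.98
ee_pos: [0.4909, -0.1704, 0.1575]
orientation: [0.999, 0.051, -0.0, -0.0]
ft_force: [0.2, 0.1, -5.8]
gripper_width: 0.0124
```

```bash
python3 -c "
from h import *
go([.491,-.171,.130],6.9)
for n in('top','scene'):
  im=cams.snapshot(n)[:,:,::-1];cv2.imwrite(f'pics/{n}1.png',im)
  im=im[100:290,330:530] if n=='top' else im[150:300,170:330]
  cv2.imwrite(f'pics/{n}1c.png',cv2.resize(im,None,fx=3 if n=='top' else 4,fy=3 if n=='top' else 4,interpolation=cv2.INTER_CUBIC))"
```

```text
t 6.98 tcp [ 0.4909 -0.1704  0.1575] rot deg [-0.03  0.04 -1.09] slide now [0.0001 0.0006 0.0275] slide after turn [0.     0.0006 0.0275] F [ 0.2  0.1 -5.8] M [ 0.01  0.1  -0.03] w 0.0124 j7 0.63
```

View pics/top1c.png

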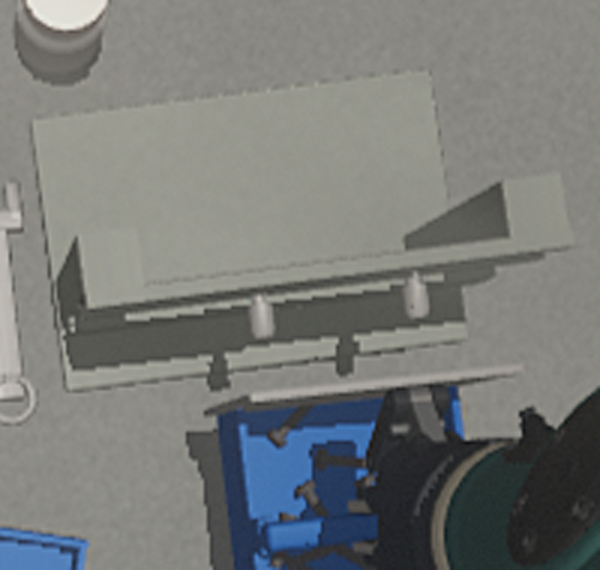

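View pics/scene1c.png

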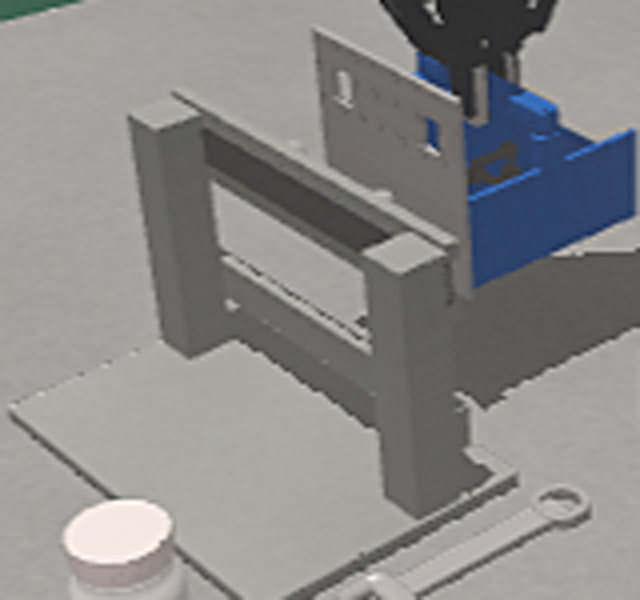

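The top crop shows the plate's top edge from (248,400) to (522,369), with the peg tips at (262,337) and (417,318) in front of it. The scene crop shows the bin level and both holes clear of the pegs. Next I'll measure the relative lateral offset more precisely.

```bash
python3 - <<'E'
from h import *
from scipy.ndimage import map_coordinates as mc
g=cv2.cvtColor(cv2.imread("pics/top1.png"),cv2.COLOR_BGR2GRAY).astype(float)
P=lambda u,v:np.array([330+(u+.5)/3-.5,100+(v+.5)/3-.5])
def prof(a,b,n=None):
    a,b=P(*a),P(*b);n=int(np.linalg.norm(b-a)*2)+1
    t=np.linspace(0,1,n);q=a+(b-a)*t[:,None]
    return q,mc(g,[q[:,1],q[:,0]],order=1)
for nm,a,b in(("plateL",(215,405),(275,397)),("plateR",(495,372),(545,366)),
  ("pegL",(238,326),(288,319)),("pegL2",(238,318),(288,311)),("pegR",(392,306),(442,299)),("pegR2",(392,298),(442,291)),
  ("tipL",(263,318),(265,358)),("tipR",(418,300),(420,338)),("plM",(370,365),(374,400))):
    q,v=prof(a,b);print(nm,*[f"{x:.1f}/{y:.1f}:{w:.0f}" for (x,y),w in zip(q,v)])
E
```

```text
plateL 401.3/234.7:110 401.8/234.6:108 402.3/234.5:104 402.8/234.5:100 403.3/234.4:97 403.8/234.3:92 404.3/234.3:90 404.8/234.2:91 405.3/234.1:86 405.8/234.1:76 406.3/234.0:73 406.8/233.9:77 407.3/233.9:77 407.8/233.8:77 408.3/233.7:76 408.8/233.7:74 409.3/233.6:73 409.8/233.5:75 410.3/233.5:75 410.8/233.4:75 411.3/233.3:75 411.8/233.3:75 412.3/233.2:84 412.8/233.1:100 413.3/233.1:123 413.8/233.0:153 414.3/232.9:160 414.8/232.9:157 415.3/232.8:158 415.8/232.7:160 416.3/232.7:160 416.8/232.6:160 417.3/232.5:156 417.8/232.5:151 418.3/232.4:150 418.8/232.3:152 419.3/232.3:151 419.8/232.2:149 420.3/232.1:151 420.8/232.1:155 421.3/232.0:159
plateR 494.7/223.7:150 495.2/223.6:151 495.7/223.5:151 496.2/223.5:151 496.7/223.4:150 497.2/223.4:150 497.7/223.3:151 498.2/223.2:152 498.7/223.2:154 499.2/223.1:156 499.7/223.1:156 500.2/223.0:155 500.7/222.9:151 501.2/222.9:149 501.7/222.8:150 502.2/222.8:150 502.7/222.7:149 503.3/222.6:148 503.8/222.6:144 504.3/222.5:140 504.8/222.5:135 505.3/222.4:133 505.8/222.3:134 506.3/222.3:136 506.8/222.2:137 507.3/222.2:137 507.8/222.1:136 508.3/222.0:137 5
[... 2749 characters left out ...]
:157 469.2/202.7:156 469.2/203.2:155 469.2/203.7:156 469.2/204.2:151 469.3/204.7:140 469.3/205.2:120 469.3/205.7:89 469.3/206.3:75 469.4/206.8:77 469.4/207.3:84 469.4/207.8:95 469.5/208.3:111 469.5/208.8:131 469.5/209.3:143 469.5/209.8:149 469.6/210.3:150 469.6/210.8:149 469.6/211.3:149 469.6/211.8:149 469.7/212.3:150
plM 453.0/221.3:135 453.1/221.8:134 453.1/222.3:135 453.2/222.9:136 453.2/223.4:136 453.3/223.9:135 453.3/224.4:134 453.4/224.9:134 453.5/225.4:138 453.5/225.9:144 453.6/226.4:153 453.6/226.9:162 453.7/227.4:165 453.8/227.9:167 453.8/228.4:158 453.9/228.9:147 453.9/229.4:109 454.0/230.0:67 454.0/230.5:67 454.1/231.0:72 454.2/231.5:73 454.2/232.0:72 454.3/232.5:64 454.3/233.0:56
```

```bash
python3 - <<'E'
from h import *
a=np.radians(6.9);ex=np.array([np.cos(a),np.sin(a),0]);ey=np.array([-np.sin(a),np.cos(a),0])
r=lambda u,v,z:ray("top",u,v,z)
z=.198
pl=[r(413.1,232.9,z),r(504.2,222.4,z)];d=pl[0]-pl[1]
print("plate len",np.linalg.norm(d),"yaw",np.degrees(np.arctan2(-d[0],d[1])),"x",[p@ex for p in pl],"y",[p@ey for p in pl],"mid",sum(p@ey for p in pl)/2)
pg=[r(417.1,207.2,.143),r(416.85,204.5,.143),r(468.55,200.5,.143),r(468.15,197.9,.143)]
print("peg y",[p@ey for p in pg],"mid",sum(p@ey for p in pg)/4)
print("tips x",r(417.6,212.2,.141)@ex,r(469.3,205.5,.141)@ex)
print("peg dir",[np.degrees(np.arctan2((q-p)[1],(q-p)[0])) for p,q in(pg[:2],pg[2:])])
# rack top front edge fit in the first crop
R1=[r(335+95/4-.4,125+311/4-.4,.164),r(335+745/4-.4,125+229/4-.4,.164)];print("rack x",[p@ex for p in R1],"y mid",sum(p@ey for p in R1)/2)
t=np.array(ctrl.get_obs()["ee_pos"]);print("tcp x,y",t@ex,t@ey)
# scene camera: hole centres & peg
E
```

```text
plate len 0.13061877187786347 yaw 6.175355269373701 x [np.float64(0.5349607215969687), np.float64(0.5333087730207206)] y [np.float64(-0.16400070842315934), np.float64(-0.2946090337044475)] mid -0.22930487106380343
peg y [np.float64(-0.1880104313971376), np.float64(-0.18819715018722738), np.float64(-0.2684583927402874), np.float64(-0.2684120549289403)] mid -0.22826950731339818
tips x 0.5680657858797188 0.5682452677049065
peg dir [np.float64(4.348068298198664), np.float64(7.551717107972662)]
rack x [np.float64(0.591941655694296), np.float64(0.5918195833379822)] y mid -0.21988593502874376
tcp x,y 0.4670261298673529 -0.22706368999110133
```

```bash
python3 - <<'E'
from h import *
a=np.radians(6.2);ex=np.array([np.cos(a),np.sin(a),0]);ey=np.array([-np.sin(a),np.cos(a),0])
p=cams.camera_params("scene");T=np.array(p["T"])
t=np.array(ctrl.get_obs()["ee_pos"]);X=t@ex+.07
for nm,u,v in(("holeA",344,88),("holeB",431,136),("top A",316,30),("top B",465,100),("bot B",472,297)):
    d=T[:3,:3]@[(170+u/4-.4-p["cx"])/p["fx"],(150+v/4-.4-p["cy"])/p["fy"],1];o=T[:3,3]
    q=o+d*(X-o@ex)/(d@ex);print(nm,q.round(4),"lat rel tcp",round((q-t)@ey,4))
E
```

```text
holeA [ 0.5644 -0.1978  0.1709] lat rel tcp -0.0362
holeB [ 0.5559 -0.1196  0.17  ] lat rel tcp 0.0424
top A [ 0.5669 -0.2202  0.1985] lat rel tcp -0.0588
top B [ 0.5525 -0.0882  0.2021] lat rel tcp 0.074
bot B [ 0.5529 -0.0918  0.0822] lat rel tcp 0.0703
```

>>> jog_arm(
  rotation=[
    [0,0,-0.4],
    [0,0,-0.4],
    [0,0,0],
    [0,0,0],
    [0,0,0],
    [0,0,0],
    [0,0,0],
  ],
  slide=[
    [0,0,0.003],
    [0,0,0.006],
    [0,0,0.008],
    [0,0,0.007],
    [0,0,0.0035],
    [0,0,0],
    [0,0,0],
  ],
  grip=[0.0,0.0,0.0,0.0,0.0,0.0,0.0],
)

```text
t: 7.67
ee_pos: [0.4909, -0.1707, 0.1298]
orientation: [0.998, 0.058, -0.0, -0.0]
ft_force: [0.1, -0.7, -6.4]
gripper_width: 0.012
```

>>> jog_arm(
  rotation=[
    [0,0,0],
    [0,0,0],
    [0,0,0],
    [0,0,0],
    [0,0,0],
    [0,0,0],
    [0,0,0],
    [0,0,0],
  ],
  slide=[
    [0.003,0,0],
    [0.006,0,0],
    [0.007,0,0],
    [0.006,0,0],
    [0.003,0,0],
    [0.001,0,0],
    [0,0,0],
    [0,0,0],
  ],
  grip=[0.0,0.0,0.0,0.0,0.0,0.0,0.0,0.0],
)

```text
t: 8.33
ee_pos: [0.5166, -0.1676, 0.1302]
orientation: [0.998, 0.058, -0.0, -0.0]
ft_force: [0.4, 0.3, -6.5]
gripper_width: 0.0125
```

```bash
python3 - <<'E'
from h import *
go([.5,-.17,.130],6.9)
im=cams.snapshot("top")[:,:,::-1];cv2.imwrite("pics/top2.png",im)
cv2.imwrite("pics/top2c.png",cv2.resize(im[180:250,390:520],None,fx=6,fy=6,interpolation=cv2.INTER_CUBIC))
E
```

```text
t 8.33 tcp [ 0.5166 -0.1676  0.1302] rot deg [-0.01  0.04 -0.29] slide now [-0.0168  0.0004  0.0002] slide after turn [-0.0168  0.0004  0.0002] F [ 0.4  0.3 -6.5] M [-0.04  0.19 -0.01] w 0.0125 j7 0.64
```

View pics/top2c.png

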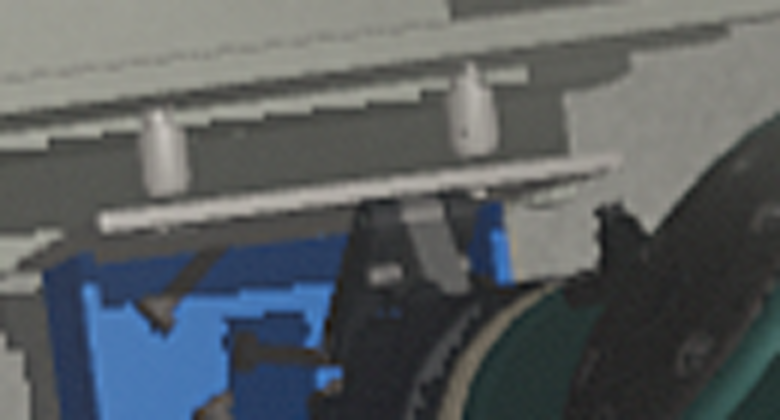

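The plate's top edge runs from (99,222) to (621,160) in the crop. The peg tips at (166,195) and (475,152) are just in front of it.

```bash
python3 - <<'E'
from h import *
from scipy.ndimage import map_coordinates as mc
g=cv2.cvtColor(cv2.imread("pics/top2.png"),cv2.COLOR_BGR2GRAY).astype(float)
a=np.radians(6.9);ex=np.array([np.cos(a),np.sin(a),0]);ey=np.array([-np.sin(a),np.cos(a),0])
P=lambda u,v:np.array([390+(u+.5)/6-.5,180+(v+.5)/6-.5])
for nm,A,B in(("L",(80,222),(120,218)),("R",(600,162),(640,157))):
    q=np.linspace(P(*A),P(*B),20);v=mc(g,[q[:,1],q[:,0]],order=1)
    print(nm,*[f"{x[0]:.1f}:{w:.0f}" for x,w in zip(q,v)])
pl=[ray("top",*P(99,222),.171),ray("top",*P(621,160),.171)];d=pl[0]-pl[1]
print(np.linalg.norm(d),"yaw",np.degrees(np.arctan2(-d[0],d[1])),[p@ex for p in pl],"mid",sum(p@ey for p in pl)/2,"tcp",np.array(ctrl.get_obs()["ee_pos"])@ey)
E
```

```text
L 402.9:83 403.3:82 403.6:81 404.0:79 404.3:80 404.7:81 405.0:83 405.4:98 405.7:113 406.1:130 406.4:152 406.8:174 407.1:187 407.5:185 407.8:183 408.2:182 408.5:182 408.9:181 409.2:179 409.6:177
R 489.6:150 489.9:150 490.3:150 490.6:151 491.0:152 491.3:153 491.7:154 492.0:155 492.4:152 492.7:149 493.1:146 493.4:142 493.8:137 494.1:134 494.5:135 494.8:136 495.2:135 495.5:135 495.9:134 496.2:135
0.13025284889275385 yaw 6.410756548075474 [np.float64(0.5612571735226397), np.float64(0.5601449698043398)] mid -0.22823187492438246 tcp -0.22848883667190142
```

Lateral alignment agrees to about 0.1 mm. I'll advance slowly and watch the force.

>>> jog_arm(
  rotation=[
    [0,0,-0.3],
    [0,0,0],
    [0,0,0],
    [0,0,0],
    [0,0,0],
    [0,0,0],
  ],
  slide=[
    [0.001,0.0003,0],
    [0.002,0,0],
    [0.0015,0,0],
    [0.0015,0,0],
    [0.001,0,0],
    [0,0,0],
  ],
  grip=[0,0,0,0,0,0],
)

```text
t: 8.88
ee_pos: [0.5244, -0.1671, 0.1303]
orientation: [0.998, 0.06, 0.0, 0.0]
ft_force: [1.4, -0.4, -5.4]
gripper_width: 0.0123
```

>>> jog_arm(
  rotation=[
    [0,0,0],
    [0,0,0],
    [0,0,0],
    [0,0,0],
    [0,0,0],
  ],
  slide=[
    [0.001,0,0],
    [0.001,0,0],
    [0.001,0,0],
    [0.0,0,0],
    [0,0,0],
  ],
  grip=[0,0,0,0,0],
)

```text
t: 9.3
ee_pos: [0.5271, -0.1668, 0.1303]
orientation: [0.998, 0.06, 0.0, 0.0]
ft_force: [-0.2, -0.5, -6.4]
gripper_width: 0.0124
```

Plate is about 5 mm past the peg tips with no contact force. Continuing.

>>> jog_arm(
  rotation=[
    [0,0,0],
    [0,0,0],
    [0,0,0],
    [0,0,0],
    [0,0,0],
    [0,0,0],
  ],
  slide=[
    [0.001,0,0],
    [0.001,0,0],
    [0.001,0,0],
    [0.001,0,0],
    [0.001,0,0],
    [0,0,0],
  ],
  grip=[0,0,0,0,0,0],
)

```text
t: 9.8
ee_pos: [0.5323, -0.1662, 0.1304]
orientation: [0.998, 0.06, 0.0, 0.0]
ft_force: [0.7, 0.5, -6.5]
gripper_width: 0.0121
```

>>> jog_arm(
  rotation=[
    [0,0,0],
    [0,0,0],
    [0,0,0],
    [0,0,0],
    [0,0,0],
    [0,0,0],
  ],
  slide=[
    [0.001,0,0],
    [0.001,0,0],
    [0.001,0,0],
    [0.001,0,0],
    [0.001,0,0],
    [0,0,0],
  ],
  grip=[0,0,0,0,0,0],
)

```text
t: 10.3
ee_pos: [0.5373, -0.1656, 0.1304]
orientation: [0.998, 0.06, 0.0, 0.0]
ft_force: [-0.1, -0.3, -5.3]
gripper_width: 0.0122
```

>>> jog_arm(
  rotation=[
    [0,0,0],
    [0,0,0],
    [0,0,0],
    [0,0,0],
    [0,0,0],
  ],
  slide=[
    [0.001,0,0],
    [0.001,0,0],
    [0.001,0,0],
    [0.001,0,0],
    [0,0,0],
  ],
  grip=[0,0,0,0,0],
)

```text
t: 10.72
ee_pos: [0.5412, -0.165, 0.1303]
orientation: [0.998, 0.06, 0.0, 0.0]
ft_force: [0.9, -1.2, -5.5]
gripper_width: 0.0121
```

>>> jog_arm(
  rotation=[
    [0,0,0],
    [0,0,0],
    [0,0,0],
    [0,0,0],
    [0,0,0],
  ],
  slide=[
    [0.0005,0,0],
    [0.0005,0,0],
    [0.0005,0,0],
    [0.0005,0,0],
    [0,0,0],
  ],
  grip=[0,0,0,0,0],
)

```text
t: 11.13
ee_pos: [0.543, -0.1649, 0.1303]
orientation: [0.998, 0.06, 0.0, 0.0]
ft_force: [0.2, -0.9, -5.6]
gripper_width: 0.012
```

>>> jog_arm(
  rotation=[
    [0,0,0],
    [0,0,0],
    [0,0,0],
  ],
  slide=[
    [0.0005,0,0],
    [0.0005,0,0],
    [0,0,0],
  ],
  grip=[0,0,0],
)

```text
t: 11.38
ee_pos: [0.544, -0.1647, 0.1303]
orientation: [0.998, 0.06, 0.0, 0.0]
ft_force: [-0.6, -0.6, -6.0]
gripper_width: 0.0122
```

>>> jog_arm(
  rotation=[
    [0,0,0],
    [0,0,0],
  ],
  slide=[
    [0.0005,0,0],
    [0,0,0],
  ],
  grip=[0,0],
)

```text
t: 11.55
ee_pos: [0.5445, -0.1646, 0.1303]
orientation: [0.998, 0.06, 0.0, 0.0]
ft_force: [0.5, -0.9, -6.2]
gripper_width: 0.0121
```

>>> jog_arm(
  rotation=[
    [0,0,0],
    [0,0,0],
    [0,0,0],
  ],
  slide=[
    [0.0005,0,0],
    [0.0005,0,0],
    [0,0,0],
  ],
  grip=[0,0,0],
)

```text
t: 11.8
ee_pos: [0.5455, -0.1645, 0.1303]
orientation: [0.998, 0.06, 0.0, 0.0]
ft_force: [0.4, -1.1, -5.5]
gripper_width: 0.0122
```

>>> jog_arm(
  rotation=[
    [0,0,0],
    [0,0,0],
  ],
  slide=[
    [0.0005,0,0],
    [0,0,0],
  ],
  grip=[0,0],
)

```text
t: 11.97
ee_pos: [0.5457, -0.1645, 0.1303]
orientation: [0.998, 0.06, -0.0, -0.0]
ft_force: [-0.8, -0.1, -6.1]
gripper_width: 0.0124
```

>>> jog_arm(
  rotation=[
    [0,0,0],
    [0,0,0],
  ],
  slide=[
    [0.0005,0,0],
    [0,0,0],
  ],
  grip=[0,0],
)

```text
t: 12.13
ee_pos: [0.5458, -0.1645, 0.1302]
orientation: [0.998, 0.06, -0.0, -0.0]
ft_force: [-1.6, -0.4, -4.9]
gripper_width: 0.012
```

Contact: position has stalled at 0.5458. I'll push a touch more to seat the plate flat.

>>> jog_arm(
  rotation=[
    [0,0,0],
    [0,0,0],
    [0,0,0],
  ],
  slide=[
    [0.0005,0,0],
    [0.0005,0,0],
    [0,0,0],
  ],
  grip=[0,0,0],
)

```text
t: 12.38
ee_pos: [0.5459, -0.1645, 0.13]
orientation: [0.998, 0.06, -0.001, -0.0]
ft_force: [-4.1, -0.3, -5.2]
gripper_width: 0.0123
```

>>> jog_arm(
  rotation=[
    [0,0,0],
    [0,0,0],
    [0,0,0],
  ],
  slide=[
    [0.0005,0,0],
    [0.0005,0,0],
    [0,0,0],
  ],
  grip=[0,0,0],
)

```text
t: 12.63
ee_pos: [0.546, -0.1645, 0.1299]
orientation: [0.998, 0.06, -0.002, -0.0]
ft_force: [-6.2, -2.3, -3.6]
gripper_width: 0.0121
```

```bash
python3 - <<'E'
from h import *
go([.546,-.1645,.124],6.9)
im=cams.snapshot("top")[:,:,::-1];cv2.imwrite("pics/top3.png",im)
cv2.imwrite("pics/top3c.png",cv2.resize(im[160:240,390:520],None,fx=6,fy=6,interpolation=cv2.INTER_CUBIC))
E
```

```text
t 12.63 tcp [ 0.546  -0.1645  0.1299] rot deg [-0.06  0.24 -0.02] slide now [0.     0.     0.0059] slide after turn [0.     0.     0.0059] F [-6.2 -2.3 -3.6] M [-0.23  1.11  0.13] w 0.0121 j7 0.62
```

View pics/top3c.png

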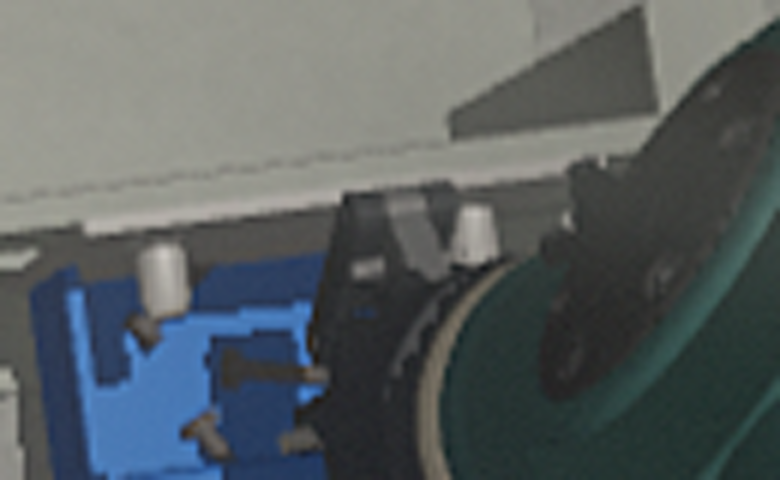

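The peg heads stick out through both holes, at crop (163,285) and (475,235), and the plate is flush with the channel. Now I'll let it down.

>>> jog_arm(
  rotation=[
    [0,0,0],
    [0,0,0],
    [0,0,0],
    [0,0,0],
    [0,0,0],
    [0,0,0],
    [0,0,0],
    [0,0,0],
    [0,0,0],
  ],
  slide=[
    [0,0,0],
    [0,0,0.0005],
    [0,0,0.0005],
    [0,0,0.0005],
    [0,0,0.0005],
    [0,0,0.0005],
    [0,0,0.0005],
    [0,0,0.0005],
    [0,0,0],
  ],
  grip=[0,0,0,0,0,0,0,0,0],
)

```text
t: 13.43
ee_pos: [0.5459, -0.1642, 0.1264]
orientation: [0.998, 0.06, -0.002, -0.001]
ft_force: [-6.0, -1.4, -3.2]
gripper_width: 0.0123
```

>>> jog_arm(
  rotation=[
    [0,0,0],
    [0,0,0],
    [0,0,0],
    [0,0,0],
  ],
  slide=[
    [0,0,0.0005],
    [0,0,0.0005],
    [0,0,0.0005],
    [0,0,0],
  ],
  grip=[0,0,0,0],
)

```text
t: 13.77
ee_pos: [0.5459, -0.1642, 0.1249]
orientation: [0.998, 0.06, -0.002, -0.001]
ft_force: [-5.9, -0.7, -4.4]
gripper_width: 0.0119
```

>>> jog_arm(
  rotation=[
    [0,0,0],
    [0,0,0],
    [0,0,0],
  ],
  slide=[
    [0,0,0.0005],
    [0,0,0.0005],
    [0,0,0],
  ],
  grip=[0,0,0],
)

```text
t: 14.02
ee_pos: [0.5459, -0.1642, 0.124]
orientation: [0.998, 0.06, -0.002, -0.001]
ft_force: [-7.2, -1.1, -3.1]
gripper_width: 0.0117
```

>>> jog_arm(
  rotation=[
    [0,0,0],
    [0,0,0],
    [0,0,0],
  ],
  slide=[
    [0,0,0.0005],
    [0,0,0.0005],
    [0,0,0],
  ],
  grip=[0,0,0],
)

```text
t: 14.27
ee_pos: [0.546, -0.1642, 0.1238]
orientation: [0.998, 0.06, -0.002, -0.001]
ft_force: [-8.1, 1.0, 3.3]
gripper_width: 0.0124
```

>>> jog_arm(
  rotation=[
    [0,0,0],
    [0,0,0],
    [0,0,0],
  ],
  slide=[
    [0,0,0.0005],
    [0,0,0.0005],
    [0,0,0],
  ],
  grip=[0,0,0],
)

```text
t: 14.52
ee_pos: [0.5459, -0.1642, 0.1237]
orientation: [0.998, 0.06, -0.002, -0.001]
ft_force: [-9.7, 1.1, 8.5]
gripper_width: 0.012
```

It's resting on the necks at z 0.1237. I'll relieve the load, release and withdraw upward.

>>> jog_arm(
  rotation=[
    [0,0,0],
    [0,0,0],
    [0,0,0],
    [0,0,0],
    [0,0,0],
    [0,0,0],
    [0,0,0],
    [0,0,0],
    [0,0,0],
    [0,0,0],
  ],
  slide=[
    [-0.0005,0,-0.0005],
    [-0.0005,0,-0.0005],
    [0,0,0],
    [0,0,0],
    [0,0,0],
    [0,0,0],
    [0,0,0],
    [0,0,0],
    [0,0,0],
    [0,0,0],
  ],
  grip=[0,0,0.014,0.018,0.024,0.03,0.04,0.05,0.05,0.05],
  grip_force=30,
)

```text
t: 15.35
ee_pos: [0.5478, -0.1643, 0.1235]
orientation: [0.998, 0.06, 0.0, 0.0]
ft_force: [-1.0, 0.2, -0.7]
gripper_width: 0.0501
```

```bash
python3 - <<'E'
from h import *
go([.546,-.1645,.25],6.9)
E
```

```text
t 15.35 tcp [ 0.5478 -0.1643  0.1235] rot deg [ 0.02 -0.05  0.02] slide now [-0.0017 -0.     -0.1265] slide after turn [-0.0018 -0.     -0.1265] F [-1.   0.2 -0.7] M [ 0.04 -0.03 -0.02] w 0.0501 j7 0.63
```

Free of contact. Withdrawing straight up.

>>> jog_arm(
  rotation=[
    [0,0,0],
    [0,0,0],
    [0,0,0],
    [0,0,0],
    [0,0,0],
    [0,0,0],
    [0,0,0],
    [0,0,0],
    [0,0,0],
    [0,0,0],
    [0,0,0],
    [0,0,0],
  ],
  slide=[
    [-0.002,0,-0.004],
    [0,0,-0.01],
    [0,0,-0.015],
    [0,0,-0.018],
    [0,0,-0.018],
    [0,0,-0.018],
    [0,0,-0.018],
    [0,0,-0.018],
    [-0.02,0,-0.01],
    [-0.03,0,0],
    [-0.03,0,0],
    [-0.02,0,0],
  ],
  grip=[0.05,0.05,0.05,0.05,0.05,0.05,0.05,0.05,0.05,0.05,0.05,0.05],
)

```text
t: 16.35
ee_pos: [0.4428, -0.177, 0.2531]
orientation: [0.998, 0.06, -0.0, -0.0]
ft_force: [-0.2, 0.6, -0.3]
gripper_width: 0.0497
```

```bash
python3 - <<'E'
from h import *
go([.446,-.1645,.25],6.9)
t=cams.snapshot("top")[110:290,310:530,::-1];s=cams.snapshot("scene")[150:330,170:410,::-1]
cv2.imwrite("pics/end.png",cv2.resize(np.vstack([cv2.copyMakeBorder(t,0,0,0,20,0),s]),None,fx=1.66,fy=1.66,interpolation=cv2.INTER_CUBIC))
E
```

```text
t 16.35 tcp [ 0.4428 -0.177   0.2531] rot deg [-0.04  0.05 -0.07] slide now [ 0.0046 -0.012   0.0031] slide after turn [ 0.0046 -0.012   0.0031] F [-0.2  0.6 -0.3] M [0.02 0.01 0.05] w 0.0497 j7 0.59
```

View pics/end.png

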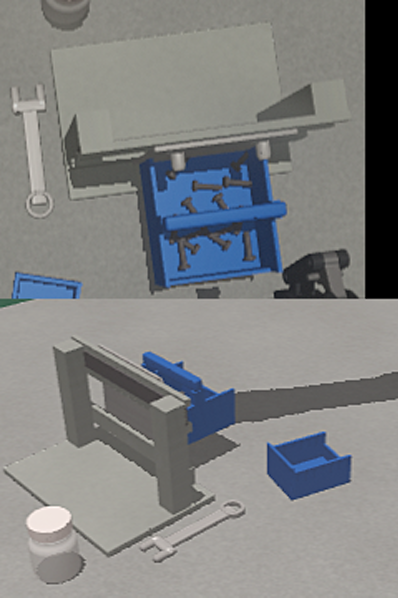

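The final picture shows the bin hanging level and flush on both pegs, at (178,160) and (263,150). The gripper is clear and the bystanders haven't moved.

```bash
python3 -c "
from workcell import workorder
print(workorder.close_job())"
```

```text
the job is handed in; nothing more can be done
None
```

The middle-sized bin is hanging on both pegs, released, and the job is handed in; the system gave no verdict.

- **Lift and alignment:** I picked the bin up by its handle, kept it level and lined its plate up with the pegs from the top camera. The plate's middle matched the pegs' middle to about 0.1 mm, and the pegs' middle lay about 8–9 mm to the -y side of the rack's middle.
- **Pushing on:** The holes slid over the pegs with no noticeable contact until the plate met the rack. I seated it with about 6 N, then let it down 6 mm until the necks took the weight. The highest readings at the wrist were about 10 N sideways and 8.5 N vertical.
- **Last checks:** The forces read about zero after release. The final pictures show the bin level and flush behind both peg heads, the gripper clear, and the jar, wrench and plain bin in place. The clock read about 16 s at the end.
- **One disagreement:** Before pushing on, the scene camera put the holes about 5 mm to one side of where the top camera did. I trusted the top camera because it sees the plate and pegs together, and the contact-free fit agreed with it.

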